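# Brace the board stand and hold the board upright

### The arm

A 6-joint arm with a two-finger parallel gripper is mounted at the origin on the work surface. World frame = base frame: x ahead of the robot, y to its left, z up, the work surface at z = 0. Lengths are in m, angles in rad, forces in N, time in s.
With the tool pointing down it reaches from about 0.25 to 0.725 m from the base axis. Payload 4 kg.
Tool frame: the origin (TCP) lies midway between the tips of the shut fingers; the grasp point (between the pads) lies grip_point_offset behind it (grip_point_offset is the distance from the TCP to the grasp point, in m); z points along the fingers, y is the line along which they close (so a half turn about z gives the same grasp; the last joint's range is limited). The gripper opens to 85 mm and grips with 20 to 120 N. Pads are 22 mm wide; open, the fingers measure 114 mm over their backs; the gripper's body (76 mm by 85 mm) begins 54 mm behind the grasp point. The pads swing forward as they close: fully open they stand 13 mm farther back than shut.
Start: joints at [1.174, 0.241, 0.005, 1.335, 0, 1.571], TCP at [0.193, 0.461, 0.204] pointing down, gripper open.
Joint ranges: [-2.72, 2.72], [-1.05, 1.87], [-1.09, 1.28], [-1.99, 2.15], [-1.42, 1.44], [-3.14, 3.14]. Speed limits (rad/s): [2.79, 2.79, 3.14, 3.14, 3.14, 3.14].

### API

Orientations are given as a unit quaternion [x, y, z, w].
In Python, from workcell import * gives the robot as it stands. The module is installed in compiled form; this text tells all that it offers.
- The arm moves only by the tool arm_command, never from a script. Its arguments are lists of equal length, an entry for each row: "slide": the shift along the tool's x, y, z in cm, a list of three; "spin": the turn about the tool's z in degrees. A call has exactly 5 rows; each row is the pose to reach, as a shift and turn from the pose commanded when the call began, along the tool's axes at that moment; what a row does not reach only later rows make up. A row lasts 1/8 s, in which the tool goes at most 62.5 mm and 10.7 degrees, less where a joint would pass 70% of its speed; a pose out of reach is approached as far as the arm can. A call with a gripper value outside its range is refused whole. "jaw" is the finger opening in cm, from 0 to 8.54, set as the call begins (left out, the last holds). The fingers move at their own pace and stop on an object; the grip force is fixed at half the most. Time passes only in rows, so rows that repeat a pose let the fingers close, or fill a call up. It gives the time, the measured TCP pose, the force, the opening and the grip force at its end, in the units of the state.
- get_obs(): the state, without advancing time (a new reading comes with each control period).
- camera(name): name is "side" or "top" or "wrist"; returns a dict with "pixels" (480x640x3 uint8, red, green, blue), "range_z" (480x640 float32, m along the optical axis (not along the pixel's ray), 0 where there is no reading), "intrinsics" (3x3 intrinsics, pixels), "k1" (the pictures are not rectified: a ray, as slopes to the right and down, at radius r is drawn at 1 + k1 r^2 times it, then the intrinsics apply), "rvec" (rotation vector, rad) and "tvec" (3), from world to camera coordinates, as OpenCV has them. Camera axes: x right, y down, z forward; pixel columns grow to the right and rows downward; lengths in m; the calibration is good to about 2 mm. A picture is of the moment at which its call begins.
- job_done(): hands the job in; it is judged then, once.
Trained networks look in a picture, given as the dict that the camera call returned (one of the last four; its "shot" number tells which), for a name from the list of things; names that differ only in an ending like _2 or _b are one class to them, and where a whole thing is asked for, a point or a joint stands for the part that bears it (a point fixed in the world has none). Each returns a list of dicts, best first, with "confidence" (0 to 1); they miss things now and then, are a little off and sometimes report something else, mostly with a low value. They report only what shows in the picture. A call takes as long as a camera call.
- recognise(picture, thing): "centre" ([column, row] in pixels, amid what is visible of it).
- landmark_of(picture, thing): "centre" ([column, row] in pixels: a listed point, or the origin of a listed thing).
The state is a dict: "clock": time; "joint_pos": joint angles; "joint_vel": joint speeds; "tau": joint torques, N m; "eef_pos": TCP position; "tool_rot": TCP orientation; "ft_force": force on the tool from outside, world axes, zero at the start; "ft_torque": the same for the moment, N m; "grip_width": finger opening in m; "grasp_force": force on a finger pad.
Only numpy, scipy, OpenCV 4.12 (cv2) and the standard library are available. Lean on these libraries where they do the work, as an engineer would, in place of code of your own. Each camera call takes 0.05 s, during which the arm holds its last target. There are 200 camera calls.

### The job

On the repair bench, flip the board stand's red-tipped side leg over its centre and fully down, so that it braces the stand while the board frame still leans back. Then take the board frame, swing it up until the board stands upright, and finish while still gripping it there, because it tips back as soon as it is let go. The board is delicate: grip it lightly (10 N is plenty, and never squeeze it with 25 N or more), never let the frame fall, and leave the other things on the bench where they are.

Things in the scene. Friction and masses are not known exactly. Their poses are not given: they have to be found in the camera images.
- stand: Grey board stand, fixed to the bench: foot plate 120 (x) by 210 (y) by 18 mm and, between two cheeks 68 mm high at y = +-98 mm, a level 12 mm axle along y, 50 mm above the bench. Origin: centre of the plate's underside; z up, x away from the robot (yaw up to 0.42 rad). The board frame turns on the axle between the cheeks, the leg on its end at y = +135 mm, outside the plate.
- axle_mid (a point): Fragile board frame, about 0.35 kg: two 10 mm side rails at y = +-80 mm, a green circuit board between them (12 to 112 mm from the axle; parts up to 18 mm off it) and an orange round grip bar, 14 mm diameter, 170 mm long, 170 mm from the axle. Open window of 50 mm between board and bar. This point: on the axle, midway between the rails; z towards the bar, y along the axle.
- frame (a joint): Lean of the board frame: 0 upright, positive leans back (to the stand's +x, away from the robot), negative towards the robot. Range -0.5 to 0.7 rad; it starts at rest near 0.7. A light return spring and its weight tip it back to 0.7; holding it upright takes about 1 N at the bar.
- bar_mid (a point): Middle of the orange grip bar, on the bar's axis; its axes are those of the board frame (y along the bar). It lies, in mm, at the stand's x = 170 sin(lean), y = 0, height 50 + 170 cos(lean).
- leg (a joint): Angle of the side leg: 0 straight up (centre), negative folded back (to the stand's +x), positive forward and down towards the robot (-x). Range -0.4 (folded stop, where it starts) to 2.0 rad (fully down, foot on the bench). Its weighted end tips it from centre to either stop: let go past about 0.3, it goes down to 2.0 by itself in a second or two. Less than 1 N at the tab moves it.
- leg_tab (a point): Middle of the red tab at the leg's end, 95 mm from the axle; z runs outwards along the leg. The tab is 16 mm wide (along the axle, y), 14 mm thick, 28 mm long; below it the leg is a 10 mm square steel bar. It lies, in mm, at the stand's x = -95 sin(angle), y = 135, height 50 + 95 cos(angle).
- meter: Bystander: red multimeter lying face up, 160 by 78 by 36 mm, origin under its centre.
- spare_board: Bystander: loose green circuit board, 130 by 90 mm, 12 mm high with parts, origin under its centre.
- spool: Bystander: blue solder spool standing on end, 56 mm diameter, 42 mm high, origin under its centre.
- jar: Bystander: amber flux jar, 52 mm diameter, 55 mm high, origin under its centre.
- driver: Bystander: yellow-handled screwdriver lying behind the stand (beyond it from the robot).
- esd_brush: Bystander: black-handled brush lying in front of the stand (robot's side).

How it is judged:
By the outcome, as a careful person would: the job done as asked, in the order asked, and still so for the second after the job is handed in, while the arm keeps its last pose, push and grip.
It also fails if it takes over 51 s, if anything falls off the work surface, if the arm or the gripper's body presses on something with over 40 N, if the wrist force passes 120 N, or if a joint passes its speed limit or range.

## Working session

There is one attempt and no reset: what is moved stays moved. The work goes in short steps, Python scripts to look and compute and a tool call to move; the robot and the scene stay as the last step left them, time stands still between calls to the robot, and variables do not carry over. Pictures are saved under pics/ and viewed, at most 10 in all, crops included, and the job is handed in when it is done.

Besides the shell and the picture viewer there is one more tool, called after "Call:" as name(argument=value, ...) on one line, values as JSON. arm_command: Moves the arm, as the interface text tells. Its arguments: {"type":"object","properties":{"slide":{"type":"array","items":{"type":"array","items":{"type":"number"}}},"spin":{"type":"array","items":{"type":"number"}},"jaw":{"type":"number"}},"required":["slide","spin"]}

```bash
mkdir -p pics
cat > h.py <<'E'
from workcell import *
import numpy as np, cv2
from scipy.spatial.transform import Rotation as R
def cam(n): return camera(n)
def ray_pt(p,uv,z=None,hz=None):
    """world point at pixel: by depth z, or on plane height hz"""
    K=p["intrinsics"]; u=np.array([(uv[0]-K[0][2])/K[0][0],(uv[1]-K[1][2])/K[1][1]])
    s=u.copy()
    for _ in range(20): s=u/(1+p["k1"]*(s@s))
    Rm=cv2.Rodrigues(np.array(p["rvec"],float))[0]; t=np.array(p["tvec"],float).ravel()
    c=-Rm.T@t; d=Rm.T@np.array([s[0],s[1],1.])
    if hz is not None: z=(hz-c[2])/d[2]
    if z is None:
        a,b=int(round(uv[1])),int(round(uv[0])); w=p["range_z"][max(a-1,0):a+2,max(b-1,0):b+2]; w=w[w>0]
        z=np.median(w) if w.size else np.nan
    return c+d*z
def save(p,n): cv2.imwrite("pics/"+n,p["pixels"][:,:,::-1])
def px(p,X):
    Rm=cv2.Rodrigues(np.array(p["rvec"],float))[0]; c=Rm@np.array(X)+np.array(p["tvec"],float).ravel()
    s=c[:2]/c[2]; s=s*(1+p["k1"]*(s@s)); K=p["intrinsics"]
    return np.array([K[0][0]*s[0]+K[0][2],K[1][1]*s[1]+K[1][2]])
E
python3 - <<'E'
from h import *
np.set_printoptions(precision=3,suppress=True)
o=get_obs();print(o, [k for k in globals() if 'grip' in k], globals().get('grip_point_offset'))
for n in("side","top"):
    p=cam(n);save(p,n+"0.png")
    print(n,"cam",-cv2.Rodrigues(np.array(p["rvec"]))[0].T@np.array(p["tvec"]).ravel())
    for t in("stand","axle_mid","bar_mid","leg_tab","meter","spare_board","spool","jar","driver","esd_brush"):
        r=landmark_of(p,t)[:2]
        for q in r: print(t,round(q["confidence"],2),np.round(q["centre"]),ray_pt(p,q["centre"]))
E
```

```text
{'clock': 0.0, 'joint_pos': array([ 1.174,  0.241,  0.004,  1.335, -0.   ,  1.571]), 'joint_vel': array([-0.002, -0.001, -0.001,  0.   ,  0.001, -0.   ]), 'tau': array([  0.001, -37.232,  25.241,   0.017,   0.   ,   0.   ]), 'eef_pos': array([0.193, 0.461, 0.203]), 'tool_rot': array([ 0.197,  0.98 , -0.001, -0.   ]), 'ft_force': array([-0.496, -0.924, -0.085]), 'ft_torque': array([ 0.022,  0.022, -0.022]), 'grasp_force': 0.0, 'grip_width': 0.08524223491907389} ['grip_point_offset'] 0.0187
side cam [-0.246 -1.257  1.047]
stand 0.81 [300. 285.] [ 0.529 -0.028  0.02 ]
axle_mid 0.75 [299. 272.] [ 0.54  -0.013  0.058]
axle_mid 0.27 [334. 257.] [0.723 0.055 0.007]
bar_mid 0.94 [319. 224.] [0.643 0.022 0.179]
bar_mid 0.53 [271. 232.] [0.525 0.121 0.147]
leg_tab 0.51 [272. 234.] [0.526 0.117 0.141]
leg_tab 0.3 [299. 274.] [ 0.537 -0.015  0.051]
meter 0.75 [372. 396.] [ 0.396 -0.539  0.04 ]
spare_board 0.96 [250. 221.] [0.622 0.452 0.008]
spool 0.73 [217. 235.] [0.468 0.43  0.013]
spool 0.24 [424. 356.] [ 0.604 -0.502  0.028]
jar 0.84 [425. 360.] [ 0.602 -0.508  0.019]
driver 0.6 [334. 258.] [0.726 0.055 0.001]
esd_brush 0.7 [281. 316.] [ 0.399 -0.124  0.02 ]
top cam [ 0.346 -0.048  1.308]
stand 0.87 [304. 275.] [ 0.532 -0.007  0.055]
axle_mid 0.86 [304. 270.] [ 0.544 -0.004  0.059]
bar_mid 0.61 [286. 219.] [0.645 0.033 0.189]
bar_mid 0.4 [480. 242.] [ 0.623 -0.467  0.051]
leg_tab 0.71 [247. 270.] [0.527 0.127 0.15 ]
meter 0.82 [492. 321.] [ 0.419 -0.493  0.037]
meter 0.43 [284. 204.] [0.731 0.053 0.021]
spare_board 0.58 [138. 245.] [0.617 0.45  0.006]
spool 0.77 [136. 300.] [0.463 0.43  0.042]
jar 0.63 [481. 246.] [ 0.613 -0.469  0.052]
driver 0.67 [282. 204.] [0.728 0.057 0.024]
esd_brush 0.69 [342. 323.] [ 0.413 -0.105  0.02 ]
```

View pics/top0.png

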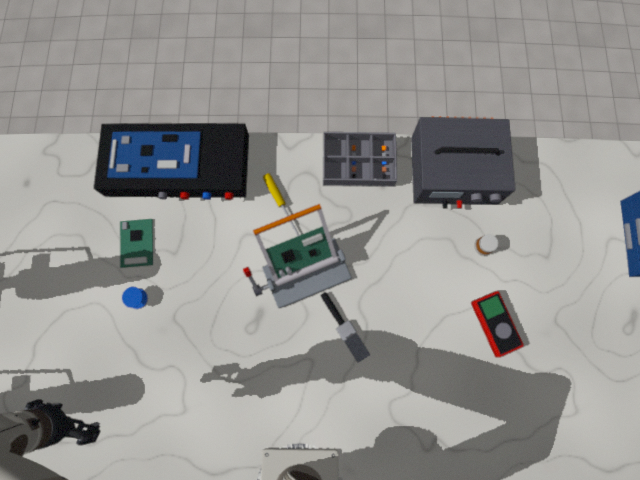

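View pics/side0.png

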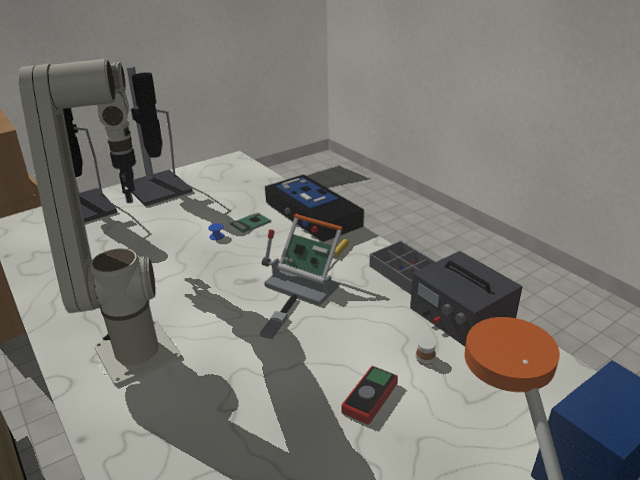

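```bash
cat >> h.py <<'E'
from scipy.optimize import least_squares
def blob(p,near,lo,hi,r=45):
    hsv=cv2.cvtColor(p["pixels"],cv2.COLOR_RGB2HSV); m=cv2.inRange(hsv,lo,hi)
    w=np.zeros_like(m); cv2.circle(w,tuple(int(v) for v in near),r,255,-1); m&=w
    n,l,s,c=cv2.connectedComponentsWithStats(m); 
    k=1+np.argmax(s[1:,4]); return c[k],s[k,4],np.argwhere(l==k)[:,::-1]
def st(v,x,y,z): 
    c,s=np.cos(v[2]),np.sin(v[2]); return np.array([v[0]+c*x-s*y,v[1]+s*x+c*y,z])
E
python3 - <<'E'
from h import *
np.set_printoptions(precision=4,suppress=True)
ob=[]
for n,bn,ln in(("side",(317,224),(271,236)),("top",(287,219),(248,271))):
    p=cam(n)
    b,a,pts=blob(p,bn,(8,150,90),(20,255,255)); 
    e=pts[:,0]; A,B=pts[e<=e.min()+1].mean(0),pts[e>=e.max()-1].mean(0)
    l,al,lp=blob(p,ln,(0,150,70),(6,255,255),14)
    print(n,b,a,A,B,l,al,lp.min(0),lp.max(0)); ob.append((p,A,B,b,l))
def res(v):
    r=[]
    for p,A,B,b,l in ob:
        f=lambda y:px(p,st(v,.17*np.sin(v[3]),y,.05+.17*np.cos(v[3])))
        r+=list(f(.084)-A)+list(f(-.084)-B)+list(f(0)-b)+list(px(p,st(v,.095*np.sin(.4),.135,.05+.095*np.cos(.4)))-l)
    return r
s=least_squares(res,[.542,-.005,.345,.7],loss="soft_l1");print(s.x,np.round(res(s.x),1))
E
```

```text
side [317.8182 221.3576] 165 [295.6 215.2] [340.4 227.2] [270.0385 233.7692] 26 [268 230] [272 237]
top [286.9298 218.7759] 299 [254.5714 231.2857] [319.2 206.6] [246.625  271.2188] 32 [244 268] [250 276]
[ 0.5466 -0.0093  0.4033  0.6852] [-0.1  0.3  0.3  0.9 -0.2  0.3  0.8 -0.8 -1.   1.   0.5 -0.7 -0.1  0.3
 -0.  -0.2]
```

```bash
cat >> h.py <<'E'
V=[.5466,-.0093,.4033,.6852]
def go(x,y,z,v=V,yaw=None):
    o=get_obs(); T=R.from_quat(o["tool_rot"]); d=st(v,x,y,z)-o["eef_pos"]
    yy=T.as_matrix()[:,1]; cur=np.arctan2(yy[1],yy[0]); sp=np.degrees(cur-v[2])
    print("slide cm",np.round(100*T.inv().apply(d),2),"spin",round(sp,1),"|d|",np.linalg.norm(d),"clock",o["clock"])
def where(v=V):
    o=get_obs(); d=o["eef_pos"]-st(v,0,0,0); c,s=np.cos(v[2]),np.sin(v[2])
    print("TCP in stand mm",np.round(1000*np.array([c*d[0]+s*d[1],-s*d[0]+c*d[1],d[2]]),1),"F",np.round(o["ft_force"],1),"w",o["grip_width"],o["grasp_force"],"t",o["clock"])
E
python3 -c "
from h import *
go(.095,.14,.2)"
```

```text
slide cm [-47.35 -13.17   0.43] spin 44.2 |d| 0.4914557271493651 clock 1.2
```

Call:
arm_command(slide=[[-4,-1.1,0],[-9.5,-2.6,0],[-15.2,-4.2,0],[-20.9,-5.8,0],[-26.5,-7.3,0]], spin=[8,17,26,35,44], jaw=0)

```text
clock: 1.82
eef_pos: [0.4108, 0.2902, 0.2045]
tool_rot: [0.552, 0.834, 0.0, 0.0]
ft_force: [0.6, 0.7, 0.5]
grip_width: 0.0001
grasp_force: 0.0
```

```bash
python3 -c "
from h import *
go(.095,.14,.2);where()"
```

```text
slide cm [-18.85  10.28   0.45] spin -0.1 |d| 0.21474281558388328 clock 1.825
TCP in stand mm [ -7.4 328.7 204.5] F [0.6 0.7 0.5] w 5.065006800139263e-05 0.0 t 1.825
```

Call:
arm_command(slide=[[-4.5,2.5,0],[-9.5,5.2,0],[-14.5,8,0],[-18.8,10.3,0],[-18.8,10.3,0.5]], spin=[0,0,0,0,0])

```text
clock: 2.45
eef_pos: [0.5808, 0.1567, 0.1986]
tool_rot: [0.552, 0.834, 0.0, 0.0]
ft_force: [0.0, -0.0, -0.1]
grip_width: 0.0001
grasp_force: 0.0
```

Run:
```python
from h import *
go(.085,.138,.126);where()
p=cam("wrist");save(p,"w1.png")
for t in("leg_tab","bar_mid","axle_mid"):
  for q in landmark_of(p,t)[:2]:print(t,q,ray_pt(p,q["centre"]))
print(px(p,st(V,.037,.135,.1375)),px(p,st(V,.17*np.sin(.685),0.08,.05+.17*np.cos(.685))))
```

```text
slide cm [-0.13 -1.17  7.26] spin -0.1 |d| 0.07358877512559311 clock 2.45
TCP in stand mm [ 96.6 139.3 198.6] F [ 0.  -0.  -0.1] w 9.917970762037204e-05 0.0 t 2.45
leg_tab {'centre': [236.8, 250.2], 'confidence': 0.9} [0.52842819 0.13376633 0.15046343]
[238.25884724 249.82217781] [337.11625991 351.53063832]
```

View pics/w1.png

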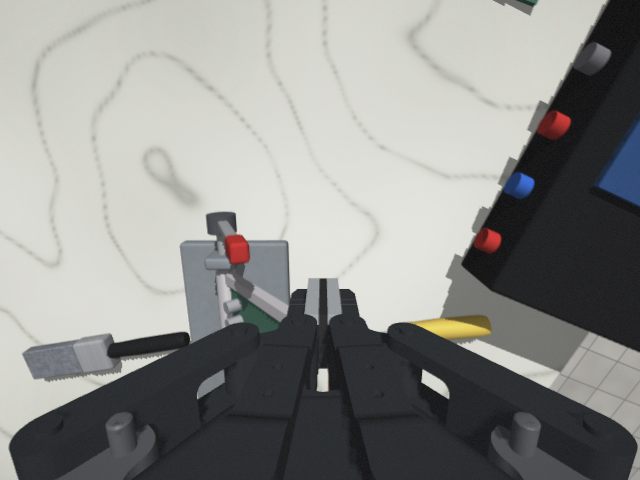

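Call:
arm_command(slide=[[0.1,0,2.5],[0.1,0,5],[0.1,-0.5,7.2],[0.1,-1.5,7.2],[0.1,-2.5,7.2]], spin=[0,0,0,0,0])

```text
clock: 3.28
eef_pos: [0.5544, 0.151, 0.1285]
tool_rot: [0.549, 0.836, 0.001, 0.0]
ft_force: [-1.0, -0.4, 1.6]
grip_width: 0.0
grasp_force: 0.0
```

Call:
arm_command(slide=[[0,-1.2,0],[0,-2.4,0],[0,-3.6,0],[0,-4.8,0],[0,-6,0]], spin=[0,0,0,0,0])

```text
clock: 3.9
eef_pos: [0.4991, 0.1263, 0.1273]
tool_rot: [0.55, 0.835, 0.0, 0.0]
ft_force: [0.8, 0.2, 0.1]
grip_width: -0.0004
grasp_force: 0.0
```

Run:
```python
from h import *
where()
p=cam("wrist");save(p,"w2.png")
for q in landmark_of(p,"leg_tab")[:2]:
  P=ray_pt(p,q["centre"]);print(q,P)
for a in (0,.15,.3,.4):print(a,px(p,st(V,-.095*np.sin(a),.135,.05+.095*np.cos(a))))
```

```text
TCP in stand mm [  9.5 143.4 127.3] F [0.8 0.2 0.1] w -0.0003807758754117586 0.0 t 3.9
{'centre': [369.2, 293.3], 'confidence': 0.67} [0.52215982 0.13462384 0.14789416]
0 [300.15307139 303.52434236]
0.15 [272.18769586 302.51339139]
0.3 [246.11460855 299.69317211]
0.4 [230.46944668 296.92675851]
```

View pics/w2.png

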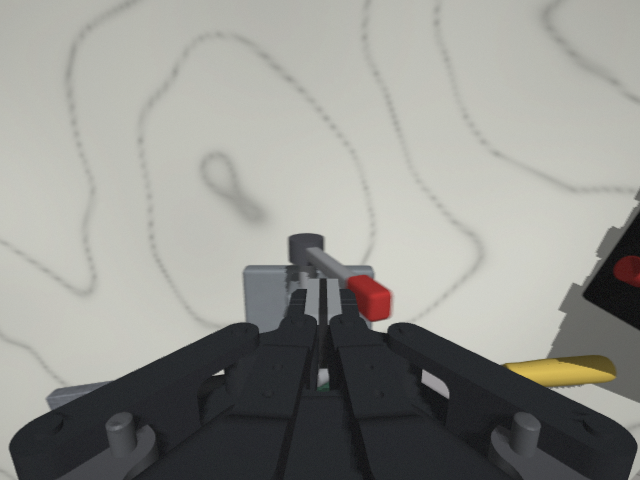

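Run:
```python
from h import *
np.set_printoptions(precision=4,suppress=True)
where()
p=cam("wrist");save(p,"w3.png");o=get_obs()
def loc(P): 
    d=P-st(V,0,0,0);c,s=np.cos(V[2]),np.sin(V[2]);return np.round(1000*np.array([c*d[0]+s*d[1],-s*d[0]+c*d[1],d[2]]),1)
print("tcp px",px(p,o["eef_pos"]))
for a in(-.4,-.2):print(a,px(p,st(V,-.095*np.sin(a),.135,.05+.095*np.cos(a))))
for q in landmark_of(p,"leg_tab")[:2]: print(q,loc(ray_pt(p,q["centre"])))
for uv in((315,282),(332,282),(350,294),(323,300),(315,320),(350,320),(358,285),(370,300),(385,300),(306,240),(315,250)):print(uv,loc(ray_pt(p,uv)))
q=cam("side");save(q,"s3.png");cv2.imwrite("pics/s3c.png",cv2.resize(q["pixels"][180:310,220:380,::-1],None,fx=4,fy=4,interpolation=cv2.INTER_CUBIC))
```

```text
TCP in stand mm [  8.9 143.5 127.3] F [ 0.3 -0.5  0.1] w 0.0002015200727572523 0.0 t 4.0
tcp px [321.2818 275.1521]
-0.4 [372.9723 297.3717]
-0.2 [338.8593 302.0609]
{'centre': [371.4, 294.6], 'confidence': 0.69} [ 34.3 141.8 149. ]
(315, 282) [  7.3 154.2 163.1]
(332, 282) [ 14.7 154.4 163.5]
(350, 294) [ 22.3 150.3 166.8]
(323, 300) [ 10.8 154.4 181.1]
(315, 320) [  8.1 155.1 197.8]
(350, 320) [ 19.6 156.6 200.4]
(358, 285) [ 29.1 141.6 136.6]
(370, 300) [ 33.6 139.3 149.6]
(385, 300) [ 40.8 139.5 149.9]
(306, 240) [ -2.  144.1  57.7]
(315, 250) [  5.1 140.2  70.4]
```

View pics/s3c.png

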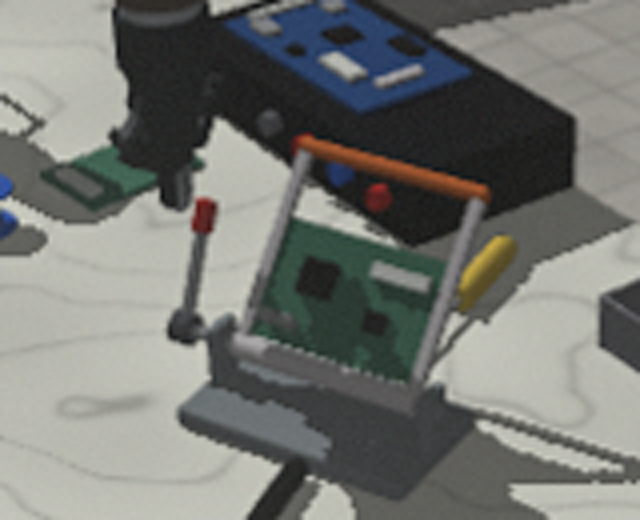

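Run:
```python
from h import *
q=cam("side");o=get_obs();e=o["eef_pos"]
print("tcp",e,px(q,e),"up30",px(q,e+[0,0,.03]), o["joint_pos"],o["tool_rot"])
for uv in((263,230),(264,226),(264,222),(262,218)):
    P=ray_pt(q,uv);d=P-st(V,0,0,0);c,s=np.cos(V[2]),np.sin(V[2]);print(uv,np.round(P,3),np.round([c*d[0]+s*d[1],-s*d[0]+c*d[1]],3))
p=cam("wrist")
for r in range(262,300,3):print(r,np.round(ray_pt(p,(315,r)),3),np.round(ray_pt(p,(345,r)),3))
```

```text
tcp [0.50032415 0.12687328 0.1273947 ] [264.12820022 238.64535203] up30 [263.46299403 230.53267125] [ 2.48295369e-01  3.18010049e-01 -9.55612042e-02  1.15653135e+00
  8.10405007e-05  1.41307547e+00] [5.50021510e-01 8.35150415e-01 2.83444930e-04 2.03992046e-04]
(263, 230) [0.494 0.118 0.166] [0.001 0.137]
(264, 226) [0.497 0.115 0.181] [0.003 0.133]
(264, 222) [0.496 0.11  0.197] [-0.    0.13]
(262, 218) [0.491 0.112 0.212] [-0.004  0.134]
262 [0.5   0.118 0.083] [0.536 0.102 0.   ]
265 [0.501 0.116 0.083] [0.536 0.101 0.004]
268 [0.51  0.09  0.015] [0.516 0.13  0.107]
271 [0.511 0.089 0.017] [0.515 0.13  0.113]
274 [0.511 0.089 0.025] [0.515 0.13  0.117]
277 [0.511 0.089 0.032] [0.515 0.129 0.121]
280 [0.495 0.136 0.161] [0.515 0.128 0.124]
283 [0.495 0.136 0.165] [0.516 0.127 0.124]
286 [0.495 0.136 0.168] [0.517 0.125 0.124]
289 [0.495 0.136 0.171] [0.508 0.138 0.162]
292 [0.495 0.137 0.174] [0.508 0.138 0.164]
295 [0.495 0.136 0.177] [0.508 0.138 0.168]
298 [0.495 0.136 0.179] [0.508 0.138 0.171]
```

Call:
arm_command(slide=[[0,0,-1.5],[-0.3,4,-1.5],[-0.3,8,-1.5],[-0.3,8,1],[-0.3,8,3.2]], spin=[0,0,0,0,0])

```text
clock: 4.88
eef_pos: [0.5757, 0.1561, 0.0955]
tool_rot: [0.55, 0.835, 0.0, 0.0]
ft_force: [0.1, 0.4, 0.8]
grip_width: 0.0
grasp_force: 0.0
```

Call:
arm_command(slide=[[0,-1,0],[0,-2.2,0],[0,-3.4,0],[0,-4.6,0],[0,-5.8,0]], spin=[0,0,0,0,0])

```text
clock: 5.5
eef_pos: [0.5207, 0.1323, 0.0961]
tool_rot: [0.55, 0.835, 0.0, 0.0]
ft_force: [0.6, 0.0, -0.6]
grip_width: -0.0
grasp_force: 0.2
```

```bash
cat >> h.py <<'E'
def loc(P,v=V): 
    d=P-st(v,0,0,0);c,s=np.cos(v[2]),np.sin(v[2]);return np.round(1000*np.array([c*d[0]+s*d[1],-s*d[0]+c*d[1],d[2]]),1)
E
python3 - <<'E'
from h import *
where()
p=cam("wrist");save(p,"w4.png")
for q in landmark_of(p,"leg_tab")[:2]: print(q,loc(ray_pt(p,q["centre"])))
for a in (-.2,0,.15,.3,.4):print(a,px(p,st(V,-.095*np.sin(a),.135,.05+.095*np.cos(a))))
E
```

```text
TCP in stand mm [ 31.8 140.4  96.1] F [ 0.6  0.  -0.6] w -3.302700581346333e-05 0.16233323549386114 t 5.5
{'centre': [268.2, 327.4], 'confidence': 0.69} [ 13.2 142.7 155.2]
-0.2 [287.35540192 328.96209422]
0 [240.70498465 331.31958785]
0.15 [206.83465533 329.89002469]
0.3 [176.38698749 325.86189912]
0.4 [158.85822927 321.93033345]
```

Call:
arm_command(slide=[[0,-1.2,0],[0,-2.4,0],[0,-3.6,0],[0,-4.8,0],[0,-6,0]], spin=[0,0,0,0,0])

```text
clock: 6.22
eef_pos: [0.4652, 0.1086, 0.0953]
tool_rot: [0.55, 0.835, -0.0, -0.0]
ft_force: [0.1, -0.4, -0.4]
grip_width: -0.0001
grasp_force: 0.0
```

Call:
arm_command(slide=[[0,-0.6,0],[0,-1,0],[0,0,-4],[0,3,-8],[-1,6,-12]], spin=[0,0,0,0,0], jaw=5)

```text
clock: 6.85
eef_pos: [0.5258, 0.1241, 0.2168]
tool_rot: [0.55, 0.835, 0.0, 0.0]
ft_force: [0.6, 0.5, -0.7]
grip_width: 0.0502
grasp_force: 0.0
```

Run:
```python
from h import *
where()
q=cam("side");save(q,"s5.png");cv2.imwrite("pics/s5c.png",cv2.resize(q["pixels"][170:310,210:380,::-1],None,fx=4,fy=4,interpolation=cv2.INTER_CUBIC))
for r in landmark_of(q,"leg_tab")[:2]: print(r,loc(ray_pt(q,r["centre"])))
for a in (-.4,.4,1,1.5,2):print(a,px(q,st(V,-.095*np.sin(a),.135,.05+.095*np.cos(a))))
```

```text
TCP in stand mm [ 33.2 130.9 216.8] F [ 0.6  0.5 -0.7] w 0.05022119474752768 0.0 t 6.85
{'centre': [251.4, 282.6], 'confidence': 0.56} [-87.9 130.8  19.9]
{'centre': [281.2, 317.2], 'confidence': 0.37} [-185.2  -51.6   20.5]
-0.4 [270.79329518 233.0052226 ]
0.4 [257.04334896 243.33111121]
1 [249.68098268 259.49504263]
1.5 [248.01769818 273.68859584]
2 [250.88207699 284.41592294]
```

View pics/s5c.png

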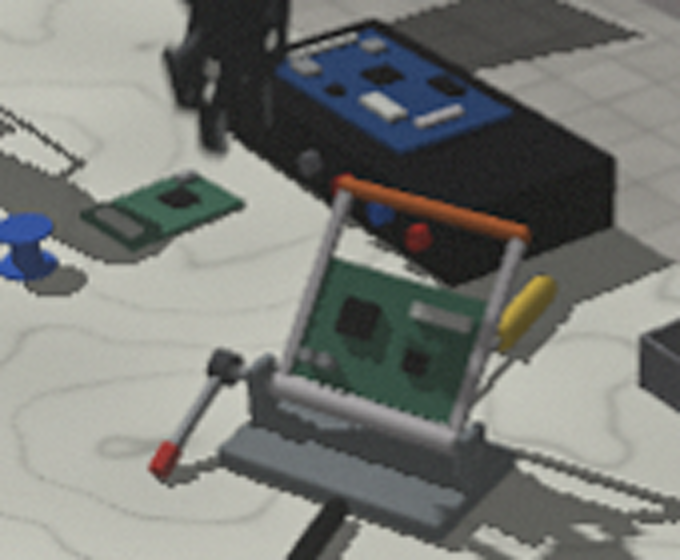

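Call:
arm_command(slide=[[-2.5,1.5,0],[-5.5,3,0],[-8.5,5,0],[-11.5,6.5,0],[-13.1,7.4,1.5]], spin=[0,0,0,0,0], jaw=5)

```text
clock: 7.58
eef_pos: [0.6463, 0.0313, 0.1999]
tool_rot: [0.55, 0.835, 0.0, 0.001]
ft_force: [0.1, 0.4, 1.4]
grip_width: 0.0501
grasp_force: 0.0
```

Run:
```python
from h import *
where()
p=cam("wrist");save(p,"w6.png")
for t in("bar_mid","axle_mid"):
  for q in landmark_of(p,t)[:2]: print(t,q,loc(ray_pt(p,q["centre"])))
print("pred bar ends",[px(p,st(V,.1076,y,.1815)) for y in(-.085,0,.085)])
hsv=cv2.cvtColor(p["pixels"],cv2.COLOR_RGB2HSV);m=cv2.inRange(hsv,(8,150,90),(20,255,255))
ys,xs=np.where(m>0);print(len(xs))
P=np.array([loc(ray_pt(p,(x,y))) for x,y in list(zip(xs,ys))[::15]]);P=P[(P[:,2]>150)&(abs(P[:,0]-107)<30)]
for a in range(-90,90,20):
  s=P[(P[:,1]>=a)&(P[:,1]<a+20)]
  if len(s):print(a,len(s),np.percentile(s[:,0],[5,95]),np.percentile(s[:,2],95))
```

```text
TCP in stand mm [107.6  -1.8 199.9] F [0.1 0.4 1.4] w 0.05005375194117511 0.0 t 7.575
bar_mid {'centre': [320.4, 257.9], 'confidence': 0.57} [108.1   3.9 187.6]
axle_mid {'centre': [212.4, 216.2], 'confidence': 0.88} [ 4.9  2.7 60. ]
pred bar ends [array([319.82967988, 381.70714755]), array([319.66324879, 260.87214675]), array([319.45479668, 109.23341136])]
5509
-90 21 [103.8 113.6] 187.3
-70 36 [104.6   114.125] 187.525
-50 35 [104.7  114.25] 187.46
-30 39 [104.8 113.9] 187.5
-10 44 [104.9   113.785] 187.485
10 47 [103.9 114.1] 187.4
30 52 [104. 114.] 187.49
50 54 [104.1 113.9] 187.5
70 39 [104.15 114.95] 187.52
```

View pics/w6.png

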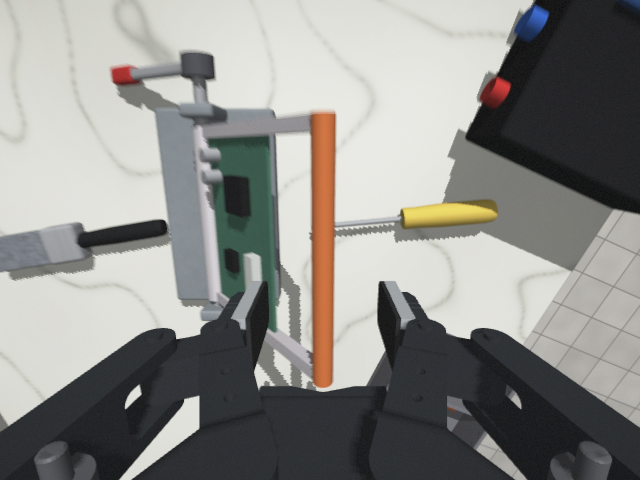

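Call:
arm_command(slide=[[0,0.1,2],[0,0.1,4],[0,0.1,5.5],[0,0.1,6.6],[0,0.1,6.6]], spin=[0,0,0,0,0], jaw=4)

```text
clock: 8.35
eef_pos: [0.645, 0.0331, 0.1335]
tool_rot: [0.55, 0.835, -0.001, -0.001]
ft_force: [-0.5, 0.5, -0.2]
grip_width: 0.0397
grasp_force: 0.0
```

Call:
arm_command(slide=[[0,0,0],[0,0,0],[0,0,0],[0,0,0],[0,0,0]], spin=[0,0,0,0,0], jaw=2)

```text
clock: 8.98
eef_pos: [0.6459, 0.0327, 0.1344]
tool_rot: [0.55, 0.835, 0.0, 0.0]
ft_force: [0.1, -0.4, 0.1]
grip_width: 0.0202
grasp_force: 0.0
```

Run:
```python
from h import *
where()
p=cam("wrist");save(p,"w7.png")
for uv in ((320,250),(300,290),(340,290),(295,300),(350,300),(290,290),(355,290)): print(uv,loc(ray_pt(p,uv)))
```

```text
TCP in stand mm [107.8  -0.3 134.4] F [ 0.1 -0.4  0.1] w 0.020156195600821457 0.0 t 8.975
(320, 250) [108.5  30.4 187.6]
(300, 290) [ 99.5   6.1 168.8]
(340, 290) [126.8 -68.7   0.5]
(295, 300) [ 98.9  10.3 187.6]
(350, 300) [120.   10.4 187.8]
(290, 290) [ 96.2  10.5 178.7]
(355, 290) [122.7  10.8 179.2]
```

View pics/w7.png

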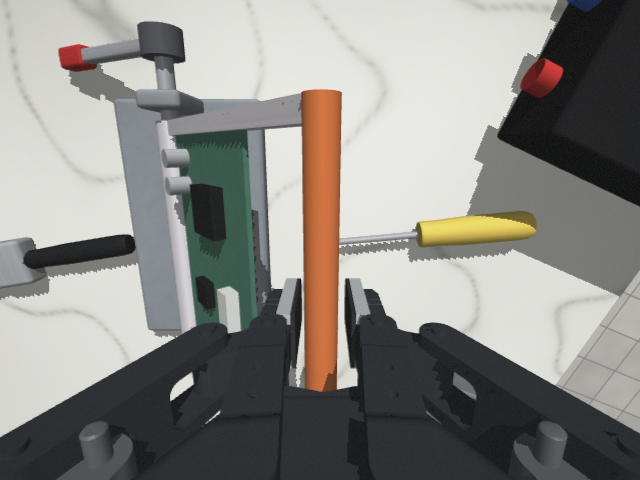

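Call:
arm_command(slide=[[0,0,0.4],[0,0,0.4],[0,0,0.4],[0,0,0.4],[0,0,0.4]], spin=[0,0,0,0,0], jaw=1.5)

```text
clock: 9.65
eef_pos: [0.6455, 0.0327, 0.13]
tool_rot: [0.55, 0.835, -0.0, -0.0]
ft_force: [-0.8, -0.8, -1.1]
grip_width: 0.0154
grasp_force: 0.8
```

Call:
arm_command(slide=[[0,0,0],[0,0,0],[0,0,0],[0,0,0],[0,0,0]], spin=[0,0,0,0,0], jaw=1.42)

```text
clock: 10.28
eef_pos: [0.6452, 0.0326, 0.13]
tool_rot: [0.55, 0.835, -0.0, -0.0]
ft_force: [-5.3, -1.2, -1.1]
grip_width: 0.014
grasp_force: 2.6
```

```bash
python3 -c "
import numpy as np
for a in (.69,.46,.23):
  print([[0,round(17*(np.sin(t)-np.sin(a)),2),round(-17*(np.cos(t)-np.cos(a)),2)] for t in a-.046*np.arange(1,6)])"
```

```text
[[0, np.float64(-0.61), np.float64(-0.48)], [0, np.float64(-1.25), np.float64(-0.94)], [0, np.float64(-1.91), np.float64(-1.36)], [0, np.float64(-2.58), np.float64(-1.76)], [0, np.float64(-3.27), np.float64(-2.12)]]
[[0, np.float64(-0.71), np.float64(-0.33)], [0, np.float64(-1.43), np.float64(-0.63)], [0, np.float64(-2.17), np.float64(-0.89)], [0, np.float64(-2.91), np.float64(-1.12)], [0, np.float64(-3.67), np.float64(-1.32)]]
[[0, np.float64(-0.77), np.float64(-0.16)], [0, np.float64(-1.54), np.float64(-0.29)], [0, np.float64(-2.31), np.float64(-0.38)], [0, np.float64(-3.09), np.float64(-0.43)], [0, np.float64(-3.88), np.float64(-0.45)]]
```

Call:
arm_command(slide=[[0,-0.05,0],[0,-0.05,0],[0,-0.05,0],[0,-0.05,0],[0,-0.05,0]], spin=[0,0,0,0,0], jaw=1.41)

```text
clock: 10.9
eef_pos: [0.6452, 0.0326, 0.1301]
tool_rot: [0.55, 0.835, -0.0, -0.0]
ft_force: [-3.9, -1.0, -2.3]
grip_width: 0.0142
grasp_force: 2.2
```

Call:
arm_command(slide=[[0,-0.6,-0.5],[0,-1.25,-0.95],[0,-1.9,-1.35],[0,-2.6,-1.75],[0,-3.3,-2.1]], spin=[0,0,0,0,0], jaw=1.4)

```text
clock: 11.52
eef_pos: [0.615, 0.0193, 0.1522]
tool_rot: [0.55, 0.835, 0.0, 0.001]
ft_force: [2.4, 0.7, 1.7]
grip_width: 0.014
grasp_force: 0.9
```

Run:
```python
from h import *
where()
p=cam("wrist");save(p,"w8.png")
q=landmark_of(p,"bar_mid")[:1];print(q)
for r in range(150,320,30):
  hs=cv2.cvtColor(p["pixels"],cv2.COLOR_RGB2HSV)[r:r+1];m=np.where(cv2.inRange(hs,(8,150,90),(20,255,255))[0])[0]
  if len(m):print(r,loc(ray_pt(p,(np.median(m),r))))
```

```text
TCP in stand mm [ 74.2  -0.6 152.2] F [2.4 0.7 1.7] w 0.01402870239500212 0.9402992203831673 t 11.525
[{'centre': [322.2, 317.0], 'confidence': 0.61}]
150 [ 76.2  65.7 208.6]
180 [ 76.   56.  209.2]
210 [ 76.   45.7 208.9]
240 [ 76.1  35.  209.2]
270 [ 75.9  23.7 209.1]
300 [ 76.   11.8 209. ]
```

Call:
arm_command(slide=[[0,-0.7,-0.35],[0,-1.45,-0.65],[0,-2.2,-0.9],[0,-2.9,-1.15],[0,-3.7,-1.3]], spin=[0,0,0,0,0], jaw=1.38)

```text
clock: 12.25
eef_pos: [0.5806, 0.0048, 0.1646]
tool_rot: [0.55, 0.835, 0.0, 0.0]
ft_force: [1.3, 1.1, 1.5]
grip_width: 0.0141
grasp_force: 2.6
```

Call:
arm_command(slide=[[0,-0.75,-0.15],[0,-1.55,-0.3],[0,-2.3,-0.4],[0,-3.1,-0.45],[0,-3.7,-0.45]], spin=[0,0,0,0,0])

```text
clock: 12.88
eef_pos: [0.5464, -0.0099, 0.1688]
tool_rot: [0.55, 0.835, -0.0, -0.0]
ft_force: [0.1, 0.7, 1.1]
grip_width: 0.014
grasp_force: 2.6
```

```bash
cat > m.py <<'E'
from h import *
where()
p=cam("wrist")
L=[]
for r in range(150,310,20):
  hs=cv2.cvtColor(p["pixels"],cv2.COLOR_RGB2HSV)[r:r+1];m=np.where(cv2.inRange(hs,(8,150,90),(20,255,255))[0])[0]
  if len(m):L.append(loc(ray_pt(p,(np.median(m),r))))
L=np.array(L);b=np.median(L,0);print("bar x,ztop",b[0],b[2],"lean",np.arcsin(b[0]/170))
for q in landmark_of(p,"axle_mid")[:1]:print("axle",q,loc(ray_pt(p,q["centre"])))
for n in("side","top"):
  s=cam(n)
  for q in landmark_of(s,"leg_tab")[:1]:print(n,"tab",q,"pred 2.0",px(s,st(V,-.0864,.135,.0105)))
save(s,"t9.png");q=cam("side");cv2.imwrite("pics/s9c.png",cv2.resize(q["pixels"][150:310,190:390,::-1],None,fx=4,fy=3.75,interpolation=cv2.INTER_CUBIC))
E
python3 m.py
```

```text
TCP in stand mm [ -0.4  -0.5 168.8] F [0.1 0.7 1.1] w 0.013970700772453933 2.5701143592596054 t 12.875
bar x,ztop 1.55 227.4 lean 0.009117773390810569
side tab {'centre': [252.4, 281.3], 'confidence': 0.63} pred 2.0 [250.87799504 284.40984745]
```

View pics/s9c.png

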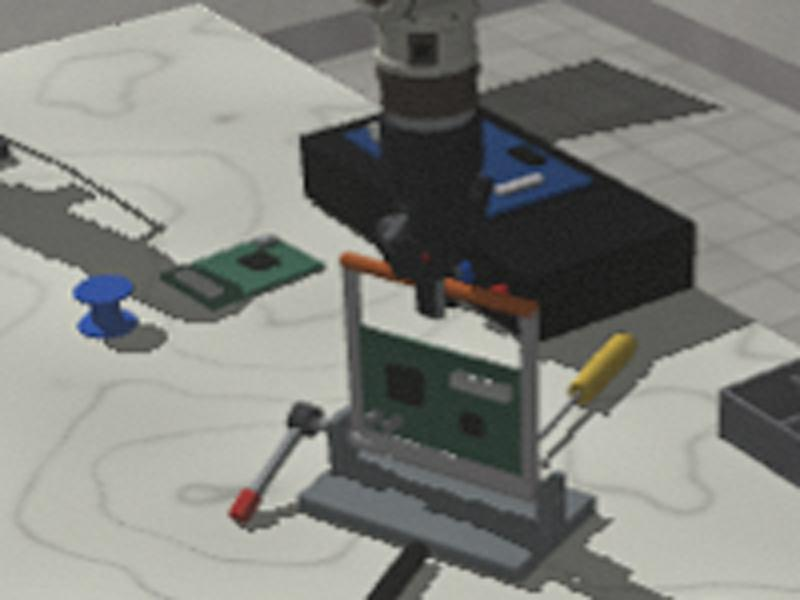

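Call:
arm_command(slide=[[0,-0.1,0],[0,-0.1,0],[0,-0.1,0],[0,-0.1,0],[0,-0.1,0]], spin=[0,0,0,0,0], jaw=1.35)

```text
clock: 13.85
eef_pos: [0.5461, -0.01, 0.1688]
tool_rot: [0.55, 0.835, 0.0, -0.0]
ft_force: [1.1, 2.2, 0.5]
grip_width: 0.0137
grasp_force: 7.4
```

```bash
python3 m.py
```

```text
TCP in stand mm [ -0.7  -0.5 168.8] F [1.1 2.2 0.5] w 0.013674424085205226 7.393320053815842 t 13.85
bar x,ztop 1.2 227.4 lean 0.007058882150713977
side tab {'centre': [248.4, 282.8], 'confidence': 0.67} pred 2.0 [250.87799504 284.40984745]
```

Grip is 7.4 N, the frame is upright within about 0.01 rad, and the leg is down.

```bash
python3 -c "
from workcell import *
print(job_done())"
```

```text
the job is handed in; nothing more can be done
None
```

The job is handed in: the leg is flipped fully down as the brace, and the board is held upright to within about 0.01 rad, gripped at about 7 N. My first push at the leg passed over the tab without touching it, because the fingertips sit about 3 cm higher than the robot reports; the second try worked.

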